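Stir the bowl of glass beads to mix the colours

ROBOT

A 6-joint arm with a two-finger parallel gripper is mounted at the origin on the work surface. World frame = base frame: x ahead of the robot, y to its left, z up, the work surface at z = 0. Lengths are in mm, angles in rad, forces in N, time in s.
With the tool pointing down it reaches from about 350 to 975 mm from the base axis. Payload 7.1 kg.
Tool frame: the origin (TCP) lies at the very end of the fingers, on their centre line; the grasp point (between the pads) lies 19 mm behind it; z points along the fingers, y is the line along which they close (so a half turn about z gives the same grasp; the last joint's range is limited). The gripper opens to 88 mm and grips with 3 to 60 N. Pads are 20 mm wide; open, the fingers measure 115 mm over their backs; the gripper's body (75 mm by 178 mm) begins 61 mm behind the grasp point.
Start: joints at [-1.354, 0.423, 1.63, -0, 1.089, -0.019], TCP at [146.032, -607.684, 222.675] pointing down, gripper open.
Joint ranges: [-3, 3], [-0.9, 2.11], [0.09, 2.58], [-1.31, 4.45], [0.11, 2.69], [-2.54, 2.54]. Speed limits (rad/s): [2.39, 2.39, 3.01, 3.14, 3.14, 3.14].

INTERFACE

Orientations are given as a rotation vector (axis times angle).
In Python, from workcell import ctrl, optics gives the robot as it stands.
- The arm moves only by the shell command python3 -m jog 'ROWS'. ROWS is JSON, a list of rows, each a list of 7 numbers: the shift along the tool's x, y, z in units of 40 mm (1.0 is 40 mm), then the turn, a rotation vector about the tool's x, y, z in units of 6 degrees (1.0 is 6 degrees), then the opening, from 0 (shut) to 1 (fully open). A call has 1 to 20 rows; each row shifts and turns the commanded pose from where the row before left it, along the tool's axes as they then stand; what a row does not reach is not made up. A row lasts 1/10 s, in which the tool goes at most 50 mm and 8.59 degrees, less where a joint would pass 70% of its speed; a pose out of reach is approached as far as the arm can. A call is refused whole if a number of a shift passes 1 or a number of a turn 1, either way. A call with a gripper value outside its range is refused whole. The fingers move at their own pace and stop on an object; the grip force is fixed at half the most. Time passes only in rows, so rows that do not move let the fingers close. It gives the time, the measured TCP pose, the force, the opening and the grip force at its end, in the units of the state.
- ctrl.get_obs(): the state, without advancing time (a new reading comes with each control period).
- optics.get_image(name): name is "scene" or "top"; returns the picture (480x640x3 uint8, red, green, blue); there is no depth.
- optics.camera_model(name): a dict with "fov_y" (degrees; the focal length in pixels is half the picture's height over the tangent of half this angle, whatever the lens; pixels are square), "cx", "cy" (the principal point, pixels), "k1" (the pictures are not rectified: a ray, as slopes to the right and down, at radius r is drawn at 1 + k1 r^2 times it, then the intrinsics apply), "view" (4x4, takes a point from world to camera coordinates). Camera axes: x right, y up, looking along -z (the intrinsics and any distortion apply to the point x, -y, -z); pixel columns grow to the right and rows downward; lengths in mm; the calibration is good to about 2 mm. A picture is of the moment at which its call begins. camera_model takes no time and is no camera call.
- ctrl.close_job(): hands the job in; it is judged then, once.
Trained networks look in the newest picture that a camera, given by its name, has taken for a name from the list of things; names that differ only in an ending like _2 or _b are one class to them, and where a whole thing is asked for, a point or a joint stands for the part that bears it (a point fixed in the world has none). Each returns a list of dicts, best first, with "conf" (0 to 1); they miss things now and then, are a little off and sometimes report something else, mostly with a low value. They report only what shows in the picture. A call takes as long as a camera call.
- optics.masks_of(target, camera): "pixels" (480x640 bool, what is visible of it) and "extent" ([centre column, centre row, width, height] in pixels, round what is visible of it).
The state is a dict: "t": time; "qpos": joint angles; "qvel": joint speeds; "joint_torque": joint torques, N m; "ee_pos": TCP position; "orientation": TCP orientation; "ft_force": force on the tool from outside, world axes, zero at the start; "moment": the same for the moment, N m; "width": finger opening in mm; "grasp_force": force on a finger pad.
Only numpy, scipy, OpenCV 4.12 (cv2) and the standard library are available. Lean on these libraries where they do the work, as an engineer would, in place of code of your own. Each camera call takes 0.05 s, during which the arm holds its last target. There are 200 camera calls.

TASK

The bead bowl was filled with blue beads on one side of the line between its two lugs and amber on the other. Take the wooden stick from its stand and, with its tip right down among the beads, stir round the bowl midway between centre and wall for three or more full turns, until both halves hold beads of both colours; then stand the stick back in its well and let go. Keep the fingers off the beads, spill none, leave the bowl about where it stands and the other things on the bench undisturbed.

Things in the scene. Friction and masses are not known exactly. Their poses are not given: they have to be found in the camera images.
- bowl: Loose white ceramic bowl, 0.7 to 0.9 kg, upright round wall, flat floor. Diameter 142 mm outside, about 128 mm inside; rim 58 mm above the bench. Origin: centre of the underside, z up. Two brown lugs stand out at its +x and -x sides, 45 to 55 mm high, ends 94 mm from the centre; the line through them (x axis) parts the bowl into a +y and a -y half.
- bowl_floor (a point): Centre of the bowl's inner floor, 8 mm above the bench; axes as the bowl's.
- stick: Pale wooden stirring stick, 190 mm long, 60 g: round shank 18 mm thick with a dark tip, square handle 22 x 22 mm for the top 70 mm. At the start it stands upright and loose in the stand, handle faces within 0.05 rad of square with it. Origin: centre of the lower end; z up along the stick; x and y square to the handle faces.
- stick_tip (a point): Centre of the lower end of the stick.
- stick_grip (a point): Middle of the square handle, 160 mm above the lower end, 30 mm below the top.
- stand: Dark wooden block 90 x 90 x 75 mm, fixed to the bench, with one square well 30 x 30 mm, 62 mm deep, in the middle of its top. Origin: centre of the underside.
- stand_hole0 (a point): Centre of the well's mouth, 75 mm above the bench; z up.
- rodjar: Bystander: green glass jar 72 mm across and 90 mm high holding coloured glass rods that rise to about 205 mm; origin: centre of the underside.
- pliers: Bystander: pliers with red handles lying flat, 155 mm long, 18 mm high; origin near the pivot, jaws to +x.
- marver: Bystander: dark flat metal paddle 100 x 80 x 12 mm with a 100 mm wooden handle to its -x; origin under the plate's centre.
- blue0: Chunky blue glass bead, a short drum 26 mm across and 20 mm high, 28 g, standing flat in the bowl's +y half at the start; origin: centre of its underside. The four blue beads are alike; the middle of the bowl is bare to about 30 mm from its centre.
- blue1: Chunky blue glass bead, a short drum 26 mm across and 20 mm high, 28 g, standing flat in the bowl's +y half at the start; origin: centre of its underside. The four blue beads are alike; the middle of the bowl is bare to about 30 mm from its centre.
- blue2: Chunky blue glass bead, a short drum 26 mm across and 20 mm high, 28 g, standing flat in the bowl's +y half at the start; origin: centre of its underside. The four blue beads are alike; the middle of the bowl is bare to about 30 mm from its centre.
- blue3: Chunky blue glass bead, a short drum 26 mm across and 20 mm high, 28 g, standing flat in the bowl's +y half at the start; origin: centre of its underside. The four blue beads are alike; the middle of the bowl is bare to about 30 mm from its centre.
- amber0: Chunky amber glass bead, a short drum 26 mm across and 20 mm high, 28 g, standing flat in the bowl's -y half at the start; origin: centre of its underside. The four amber beads are alike; the middle of the bowl is bare to about 30 mm from its centre.
- amber1: Chunky amber glass bead, a short drum 26 mm across and 20 mm high, 28 g, standing flat in the bowl's -y half at the start; origin: centre of its underside. The four amber beads are alike; the middle of the bowl is bare to about 30 mm from its centre.
- amber2: Chunky amber glass bead, a short drum 26 mm across and 20 mm high, 28 g, standing flat in the bowl's -y half at the start; origin: centre of its underside. The four amber beads are alike; the middle of the bowl is bare to about 30 mm from its centre.
- amber3: Chunky amber glass bead, a short drum 26 mm across and 20 mm high, 28 g, standing flat in the bowl's -y half at the start; origin: centre of its underside. The four amber beads are alike; the middle of the bowl is bare to about 30 mm from its centre.

How it is judged (in metres and radians):
On the way, in this order (a step that is already met when the one before it is completed fails the run):
1. the stick is drawn out of the stand (z of stick_tip in the frame of stand_hole0 above 0.005 m), for 0.05 s.
2. the stick's tip, less than 16 mm above the bowl's floor and over 17 mm from its centre line, passes on the first-blue side (bowl +y) (z of stick_tip in the frame of bowl_floor between -0.006 and 0.016 m and horizontal distance between stick_tip and bowl_floor below 0.065 m and y of stick_tip in the frame of bowl_floor above 0.017 m), for 0.02 s.
3. the stick's tip, less than 16 mm above the bowl's floor and over 17 mm from its centre line, passes one of the lugs (either) (z of stick_tip in the frame of bowl_floor between -0.006 and 0.016 m and horizontal distance between stick_tip and bowl_floor below 0.065 m and y of stick_tip in the frame of bowl_floor between -0.013 and 0.013 m and (x of stick_tip in the frame of bowl_floor above 0.017 m or x of stick_tip in the frame of bowl_floor below -0.017 m)), for 0.02 s.
4. the stick's tip, less than 16 mm above the bowl's floor and over 17 mm from its centre line, passes on the first-amber side (bowl -y) (z of stick_tip in the frame of bowl_floor between -0.006 and 0.016 m and horizontal distance between stick_tip and bowl_floor below 0.065 m and y of stick_tip in the frame of bowl_floor below -0.017 m), for 0.02 s.
5. the stick's tip, less than 16 mm above the bowl's floor and over 17 mm from its centre line, passes one of the lugs (either) (all of step 3), for 0.02 s.
6. the stick's tip, less than 16 mm above the bowl's floor and over 17 mm from its centre line, passes on the first-blue side (bowl +y) (all of step 2), for 0.02 s.
7. the stick's tip, less than 16 mm above the bowl's floor and over 17 mm from its centre line, passes one of the lugs (either) (all of step 5), for 0.02 s.
8. the stick's tip, less than 16 mm above the bowl's floor and over 17 mm from its centre line, passes on the first-amber side (bowl -y) (all of step 4), for 0.02 s.
9. the stick's tip, less than 16 mm above the bowl's floor and over 17 mm from its centre line, passes one of the lugs (either) (all of step 7), for 0.02 s.
10. the stick's tip, less than 16 mm above the bowl's floor and over 17 mm from its centre line, passes on the first-blue side (bowl +y) (all of step 6), for 0.02 s.
At the end, for the whole second after the job is handed in: Each side of the lug line has at least one blue and one amber bead (centre 2 mm past it); all beads at rest in the bowl; bowl upright, within 40 mm of its start; stick at rest in the well, tip 50 mm or more below the mouth, tilt under 0.3 rad (y of any of blue0, blue1, blue2, blue3 in the frame of bowl_floor above 0.002 m and y of any of blue0, blue1, blue2, blue3 in the frame of bowl_floor below -0.002 m and y of any of amber0, amber1, amber2, amber3 in the frame of bowl_floor above 0.002 m and y of any of amber0, amber1, amber2, amber3 in the frame of bowl_floor below -0.002 m and horizontal distance between each of blue0, blue1, blue2, blue3, amber0, amber1, amber2, amber3 and bowl_floor below 0.066 m and z of each of blue0, blue1, blue2, blue3, amber0, amber1, amber2, amber3 in the frame of bowl_floor below 0.045 m and linear speed of each of blue0, blue1, blue2, blue3, amber0, amber1, amber2, amber3, stick below 0.03 m/s and distance of bowl from where it was at the start of the episode below 0.04 m and angle between bowl's own z axis and vertical below 0.1 rad and horizontal distance between stick_tip and stand_hole0 below 0.02 m and z of stick_tip in the frame of stand_hole0 below -0.05 m and angle between stick's own z axis and vertical below 0.3 rad); the robot touches nothing.
It fails at once if the fingers push a bead (over 1 N) (contact force between the fingers and blue0 above 1 N or contact force between the fingers and blue1 above 1 N or contact force between the fingers and blue2 above 1 N or contact force between the fingers and blue3 above 1 N or contact force between the fingers and amber0 above 1 N or contact force between the fingers and amber1 above 1 N or contact force between the fingers and amber2 above 1 N or contact force between the fingers and amber3 above 1 N).
It fails at once if the bowl is tipped (over 0.25 rad) (angle between bowl's own z axis and vertical above 0.25 rad).
It fails at once if a bystander is moved by over 25 mm or tipped by over 0.3 rad (distance of any of rodjar, pliers, marver from where it was at the start of the episode above 0.025 m or angle between any of rodjar, pliers, marver's own z axis and vertical above 0.3 rad).
It also fails if it takes over 72 s, if anything falls off the work surface, if the arm or the gripper's body presses on something with over 40 N, if the wrist force passes 120 N, or if a joint passes its speed limit or range.

## Working session

There is one attempt and no reset: what is moved stays moved. The work goes in short steps, Python scripts to look and compute and a shell command to move; the robot and the scene stay as the last step left them, time stands still between calls to the robot, and variables do not carry over. Pictures are saved under pics/ and viewed, at most 10 in all, crops included, and the job is handed in when it is done.

```bash
mkdir -p pics; cat > h.py <<'E'
import numpy as np, cv2
from workcell import ctrl, optics
from scipy.spatial.transform import Rotation as R
def K(n):
    m=optics.camera_model(n); f=240/np.tan(np.radians(m["fov_y"])/2)
    return m,f,np.array(m["view"])
def ray(n,u,v):
    m,f,V=K(n); d=np.array([(u-m["cx"])/f,(v-m["cy"])/f]); s=d.copy()
    for _ in range(20): s=d/(1+m["k1"]*(s@s))
    Rm=V[:3,:3]; o=-Rm.T@V[:3,3]; w=Rm.T@np.array([s[0],-s[1],-1]); return o,w/np.linalg.norm(w)
def onz(n,u,v,z):
    o,w=ray(n,u,v); return o+w*(z-o[2])/w[2]
def proj(n,p):
    m,f,V=K(n); c=V[:3,:3]@np.array(p,float)+V[:3,3]; s=np.array([c[0],-c[1]])/-c[2]
    s=s*(1+m["k1"]*(s@s)); return np.array([m["cx"],m["cy"]])+f*s
def tri(a,b):
    (o1,w1),(o2,w2)=a,b
    A=np.c_[w1,-w2]; t=np.linalg.lstsq(A,o2-o1,rcond=None)[0]
    p,q=o1+w1*t[0],o2+w2*t[1]; return (p+q)/2,np.linalg.norm(p-q)
E
python3 - <<'E'
from h import *
for n in("scene","top"):
    im=optics.get_image(n); cv2.imwrite(f"pics/{n}0.png",im[:,:,::-1])
    m,f,V=K(n); print(n,{k:v for k,v in m.items() if k!="view"},(-V[:3,:3].T@V[:3,3]).round(),(-V[2,:3]).round(2))
    for t in("bowl","stick","stand","rodjar","pliers","marver"):
        for d in optics.masks_of(t,n)[:2]: print(t,round(d["conf"],2),np.round(d["extent"]))
print(ctrl.get_obs())
E
```

```text
scene {'fov_y': 51.912288601318146, 'cx': 326.2233143116391, 'cy': 236.0957751817333, 'k1': -0.060309175746560695} [1188.   24.  999.] [-0.58 -0.04 -0.82]
bowl 0.93 [422. 267.  67.  63.]
bowl 0.74 [201. 303.  91.  54.]
stick 0.81 [286. 224.  12.  44.]
stand 0.89 [286. 248.  43.  53.]
stand 0.28 [401. 275.  12.   7.]
rodjar 0.62 [508. 285.  54.  73.]
pliers 0.6 [424. 268.  65.  64.]
marver 0.79 [199. 302.  90.  52.]
top {'fov_y': 50.65613563488857, 'cx': 318.9220437439438, 'cy': 233.8911670034168, 'k1': -0.07595500723935325} [ 319.  -11. 1197.] [ 0.23  0.02 -0.97]
bowl 0.75 [241. 232.  64.  67.]
stick 0.77 [379. 245.  16.  25.]
stand 0.83 [374. 256.  47.  46.]
rodjar 0.9 [166. 194.  47.  44.]
pliers 0.7 [503. 299.  56.  59.]
marver 0.87 [453. 209.  87.  48.]
{'t': 0.7, 'qpos': array([-1.35399016e+00,  4.23077304e-01,  1.62986783e+00,  5.38635107e-06,
        1.08859063e+00, -1.89575454e-02]), 'qvel': array([-0.000462  , -0.00021167, -0.00032332,  0.00086975, -0.00034641,
       -0.00047186]), 'joint_torque': array([-9.17328907e-04, -5.44431424e+01, -2.74003386e+01,  6.43944810e-02,
        1.66251522e-02,  1.22354948e-05]), 'ee_pos': array([ 146.04502441, -607.70556576,  222.70190817]), 'orientation': array([3.11973464e+00, 3.69469162e-01, 1.62842566e-05]), 'ft_force': array([-0.51879565,  0.42752996,  0.158455  ]), 'moment': array([ 0.03181497, -0.00914363,  0.00924767]), 'grasp_force': 0.0, 'width': 87.7602485532038}
```

View pics/scene0.png

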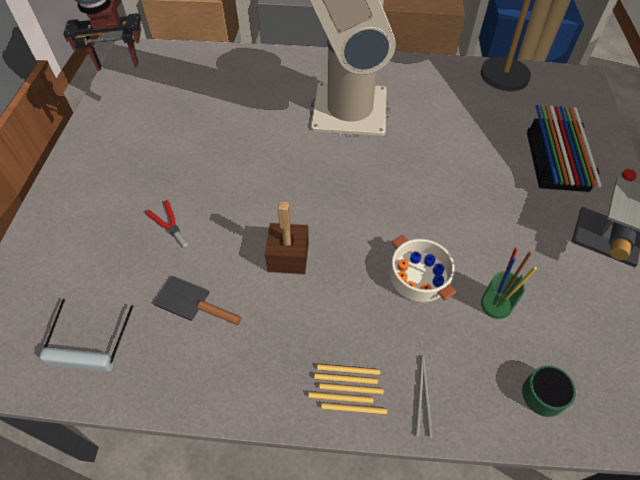

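View pics/top0.png

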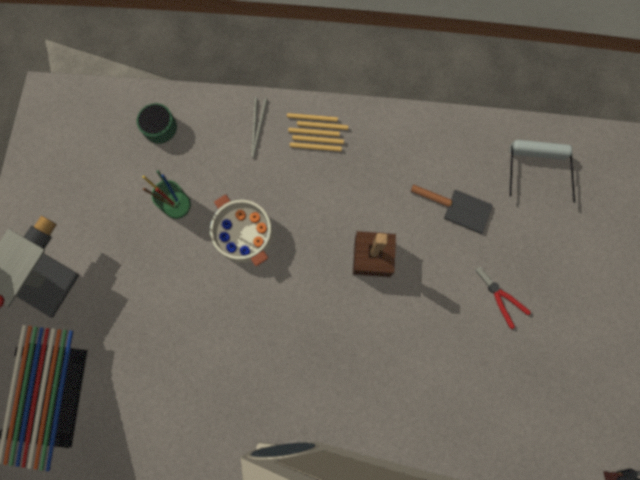

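The scene view shows the bowl at (422,268) with lugs at (400,241) and (447,293), and the stick top at (284,205). The top view shows the bowl at (241,230) with lugs at (221,202) and (259,258), and the stick top at (380,240). Next I'll measure and take magnified crops.

```bash
python3 - <<'E'
from h import *
tiles=[]
for n,cs in (("scene",((422,268),(286,235))),("top",((241,230),(376,248)))):
    im=cv2.imread(f"pics/{n}0.png")
    for (u,v) in cs: tiles.append(cv2.resize(im[v-37:v+38,u-50:u+50],None,fx=4,fy=4,interpolation=cv2.INTER_CUBIC))
cv2.imwrite("pics/crops.png",np.vstack([np.hstack(tiles[:2]),np.hstack(tiles[2:])]))
# bowl rim circle
for n in("scene","top"):
    im=cv2.cvtColor(cv2.imread(f"pics/{n}0.png"),cv2.COLOR_BGR2HSV)
    optics.get_image(n)
    m=optics.masks_of("bowl",n)[0]["pixels"].astype(np.uint8)
    m=cv2.morphologyEx(m,cv2.MORPH_CLOSE,np.ones((5,5)));
    c=max(cv2.findContours(m,0,1)[0],key=len)[:,0]
    h=cv2.convexHull(c)[:,0]
    P=np.array([onz(n,u,v,58)[:2] for u,v in c]); 
    (cx,cy),r=cv2.minEnclosingCircle(P.astype(np.float32)); d=np.hypot(P[:,0]-cx,P[:,1]-cy)
    print(n,"bowl",cx,cy,r,np.percentile(d,[5,25,50,75,95]).round())
lug={"scene":((400,241),(447,293)),"top":((221,202),(259,258))}
for i in(0,1):print("lug",*tri(ray("scene",*lug["scene"][i]),ray("top",*lug["top"][i])))
print("sticktop",*tri(ray("scene",284.5,204),ray("top",380.5,239)))
E
```

```text
scene bowl 582.673828125 197.53565979003906 91.6417007446289 [67. 70. 76. 88. 91.]
top bowl 577.2264404296875 193.372314453125 94.25269317626953 [69. 71. 73. 79. 93.]
lug [602.52261798 173.77749771 189.82661329] 87.51296941522534
lug [ 551.47701325  226.79304555 -106.3105484 ] 122.22974576657593
sticktop [ 549.62532829 -112.92355607  202.80899884] 3.725606240228556
```

View pics/crops.png

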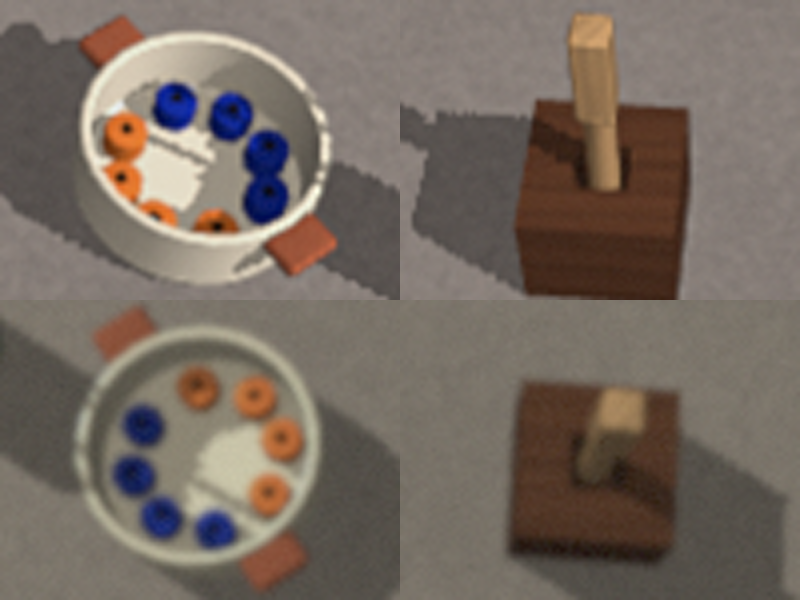

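The crops show the lugs as opposing brown pairs; I had matched them crosswise, since the scene camera faces the robot. The stick leans slightly in its well, handle nearly square with the stand. I'll recompute with the right matches.

```bash
python3 - <<'E'
from h import *
org={"sb":("scene",372,231,0,0),"ss":("scene",236,198,400,0),"tb":("top",191,193,0,300),"ts":("top",326,211,400,300)}
def px(k,x,y):
    n,u,v,a,b=org[k]; return n,u+(x-a+.5)/4-.5,v+(y-b+.5)/4-.5
def T(a,b): return tri(ray(*a),ray(*b))
for a,b in(((113,43),(274,562)),((301,245),(125,332))):
    print("lug",*T(px("sb",*a),px("tb",*b)), onz(*px("sb",*a),55)[:2],onz(*px("tb",*b),55)[:2])
print("stick",*T(px("ss",592,30),px("ts",623,411)))
S=[(537,101),(688,111),(685,237),(515,226)]; Q=[(678,547),(513,547),(522,383),(678,393)]
Q=[Q[0],Q[1],Q[2],Q[3]]
for k,C in(("ss",S),("ts",Q)):
    P=np.array([onz(*px(k,*c),75)[:2] for c in C]); print(k,P.round(),P.mean(0))
for s in S:
  print("corner",s,min(((T(px("ss",*s),px("ts",*q))[1],T(px("ss",*s),px("ts",*q))[0].round(1)) for q in Q),key=lambda z:z[0]))
# handle top angle
for k,C in(("ss",[(572,15),(613,18),(612,45),(573,43)]),("ts",[(605,390),(645,395),(642,432),(600,428)])):
    P=np.array([onz(*px(k,*c),203)[:2] for c in C]); print(P.round(),P.mean(0))
# rim: inlier circle fit of mask contour, several z
for n in("scene","top"):
    optics.get_image(n)
    m=cv2.morphologyEx(optics.masks_of("bowl",n)[0]["pixels"].astype(np.uint8),cv2.MORPH_CLOSE,np.ones((5,5)))
    c=max(cv2.findContours(m,0,1)[0],key=len)[:,0]
    P=np.array([onz(n,u,v,58)[:2] for u,v in c]); rng=np.random.default_rng(0); best=(0,)
    for _ in range(3000):
        p=P[rng.choice(len(P),3,False)]
        A=np.c_[2*p,np.ones(3)]
        if abs(np.linalg.det(A))<1: continue
        x=np.linalg.solve(A,(p**2).sum(1)); r=np.sqrt(max(0,x[2]+x[0]**2+x[1]**2))
        if abs(r-71)>4: continue
        i=abs(np.hypot(*(P-x[:2]).T)-r)<2
        if i.sum()>best[0]: best=(i.sum(),x[:2].round(1),r.round(1),len(P))
    print(n,best)
for b in("blue0","amber0"):
    for d in optics.masks_of(b,"top")[:6]: print(b,round(d["conf"],2),onz("top",d["extent"][0],d["extent"][1],28)[:2].round())
E
```

```text
lug [514.60064745 146.10642365  49.71522507] 3.6261737721075615 [518.16503955 147.24703261] [513.66765537 143.56308753]
lug [642.761872   249.35928782  52.68815903] 2.607899871127642 [643.94320058 250.14707494] [642.00545686 247.4999611 ]
stick [ 551.45028429 -114.69183937  201.16119397] 3.884889583710425
ss [[ 507. -159.]
 [ 506.  -70.]
 [ 593.  -63.]
 [ 595. -158.]] [ 550.30578907 -112.66361307]
ts [[ 506. -166.]
 [ 498.  -74.]
 [ 592.  -72.]
 [ 594. -161.]] [ 547.6233494  -117.99888266]
corner (537, 101) (np.float64(6.457891412881153), array([ 506. , -162.7,   74. ]))
corner (688, 111) (np.float64(3.0155584323486253), array([499.2, -72.9,  65.5]))
corner (685, 237) (np.float64(6.606451567823617), array([516.6, -77.2, -44.6]))
corner (515, 226) (np.float64(1.0041483931892097), array([ 524.4, -180.5,  -34.7]))
[[ 544. -124.]
 [ 544. -103.]
 [ 562. -101.]
 [ 562. -121.]] [ 553.07241161 -112.14339109]
[[ 561. -107.]
 [ 560. -127.]
 [ 541. -127.]
 [ 541. -105.]] [ 551.08933426 -116.45602693]
scene (np.int64(80), array([579.3, 198.3]), np.float64(67.3), 199)
top (np.int64(95), array([577.8, 194.4]), np.float64(70.2), 195)
blue0 0.56 [ 473. -430.]
blue0 0.53 [595. 227.]
blue0 0.48 [559. 238.]
blue0 0.46 [530. 182.]
amber0 0.62 [613. 202.]
amber0 0.49 [556. 155.]
amber0 0.49 [609. 163.]
```

```bash
cat > g.py <<'E'
import sys
from h import *
# print shift needed (tool axes, jog units) to reach a world target
o=ctrl.get_obs(); Rm=R.from_rotvec(o["orientation"])
print("t",o["t"],"pos",o["ee_pos"].round(1),"yaw",np.degrees(np.arctan2(*Rm.as_matrix()[1::-1,0])).round(2),"zax",Rm.as_matrix()[:,2].round(3),"w",round(o["width"],1),"F",o["ft_force"].round(1),o["grasp_force"])
if len(sys.argv)>3: print("shift units",(Rm.inv().apply(np.array(sys.argv[1:4],float)-o["ee_pos"])/40).round(2))
E
python3 -m jog '[[0,0,-0.4,0,0,1,1],[0,0,-0.3,0,0,1,1],[0,0,0,0,0,0,1]]'; python3 g.py 552 -114.5 245
```

```text
t: 1.5
ee_pos: [146.3, -608.8, 252.4]
orientation: [3.138, 0.04, 0.001]
ft_force: [0.2, -0.1, -0.4]
width: 87.4
grasp_force: 0.0
t 1.5 pos [ 146.3 -608.8  252.4] yaw 1.46 zax [ 0.001 -0.003 -1.   ] w 87.4 F [ 0.2 -0.1 -0.4] 0.0
shift units [ 10.45 -12.1    0.15]
```

```bash
python3 -m jog '[[0.3,-0.4,0,0,0,0,1],[0.6,-0.7,0,0,0,0,1],[0.7,-0.8,0,0,0,0,1],[0.7,-0.8,0,0,0,0,1],[0.7,-0.8,0,0,0,0,1],[0.7,-0.8,0,0,0,0,1],[0.7,-0.8,0,0,0,0,1],[0.7,-0.8,0,0,0,0,1],[0.7,-0.8,0,0,0,0,1],[0.7,-0.8,0,0,0,0,1],[0.7,-0.8,0,0,0,0,1],[0.7,-0.8,0,0,0,0,1],[0.7,-0.8,0,0,0,0,1],[0.7,-0.8,0,0,0,0,1],[0.7,-0.8,0,0,0,0,1],[0.5,-0.6,0,0,0,0,1],[0.3,-0.4,0,0,0,0,1],[0,0,0,0,0,0,1]]'; python3 g.py 552 -114.5 245
```

```text
t: 3.3
ee_pos: [564.9, -93.6, 249.7]
orientation: [-3.14, -0.05, 0.002]
ft_force: [-0.4, -0.4, -0.5]
width: 87.6
grasp_force: 0.0
t 3.3 pos [564.9 -93.6 249.7] yaw 1.82 zax [-0.001  0.001 -1.   ] w 87.6 F [-0.4 -0.4 -0.5] 0.0
shift units [-0.34  0.51  0.12]
```

```bash
python3 -m jog '[[-0.34,0.51,0,0,0,0,1],[0,0,0,0,0,0,1]]'; python3 g.py 552 -114.5 154
python3 - <<'E'
from h import *
t=[]
for n,u,v in(("scene",284,215),("top",378,240)):
    im=optics.get_image(n)[:,:,::-1]; t.append(cv2.resize(im[v-37:v+38,u-50:u+50],None,fx=4,fy=4))
cv2.imwrite("pics/a.png",np.hstack(t))
E
```

```text
t: 3.5
ee_pos: [549.4, -118.0, 249.8]
orientation: [3.141, 0.043, -0.004]
ft_force: [-0.2, -0.5, -0.2]
width: 87.8
grasp_force: 0.0
t 3.5 pos [ 549.4 -118.   249.8] yaw 1.55 zax [-0.002 -0.    -1.   ] w 87.8 F [-0.2 -0.5 -0.2] 0.0
shift units [ 0.07 -0.09  2.4 ]
```

View pics/a.png

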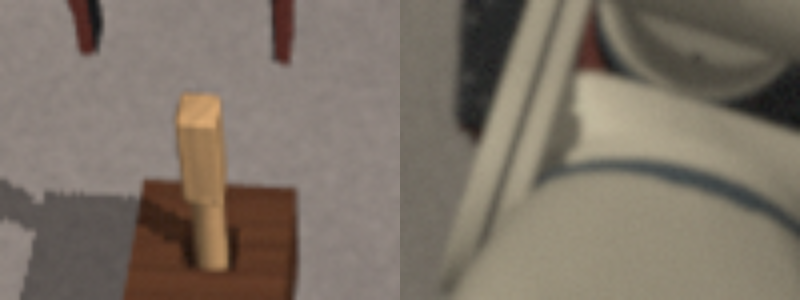

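The fingers straddle the stick (crop left: fingers at x=87 and 283, stick at 200). I'll descend and close.

```bash
python3 -m jog '[[0.07,-0.09,0.3,0,0,0,1],[0,0,0.6,0,0,0,1],[0,0,0.6,0,0,0,1],[0,0,0.5,0,0,0,1],[0,0,0.3,0,0,0,1],[0,0,0.1,0,0,0,1],[0,0,0,0,0,0,0],[0,0,0,0,0,0,0],[0,0,0,0,0,0,0],[0,0,0,0,0,0,0],[0,0,0,0,0,0,0],[0,0,0,0,0,0,0],[0,0,0,0,0,0,0],[0,0,0,0,0,0,0]]'; python3 g.py 552 -114.5 154
```

```text
t: 5.0
ee_pos: [554.4, -113.6, 154.7]
orientation: [-3.141, -0.041, -0.0]
ft_force: [0.2, -0.1, -0.3]
width: 27.0
grasp_force: 0.0
t 5.0 pos [ 554.4 -113.6  154.7] yaw 1.51 zax [ 0.  0. -1.] w 27.0 F [ 0.2 -0.1 -0.3] 0.0
shift units [-0.06  0.02  0.02]
```

```bash
python3 -m jog '[[0,0,0,0,0,0,0],[0,0,0,0,0,0,0],[0,0,0,0,0,0,0],[0,0,0,0,0,0,0]]'; python3 g.py
```

```text
t: 5.4
ee_pos: [554.3, -113.5, 154.6]
orientation: [-3.141, -0.041, 0.0]
ft_force: [-0.2, -0.2, -0.7]
width: 21.7
grasp_force: 30.0
t 5.4 pos [ 554.3 -113.5  154.6] yaw 1.51 zax [-0.  0. -1.] w 21.7 F [-0.2 -0.2 -0.7] 29.999784529209137
```

```bash
python3 -m jog '[[0,0,-0.2,0,0,0,0],[0,0,-0.4,0,0,0,0],[0,0,-0.5,0,0,0,0],[0,0,-0.5,0,0,0,0],[0,0,-0.5,0,0,0,0],[0,0,-0.4,0,0,0,0],[0,0,-0.3,0,0,0,0],[0,0,-0.1,0,0,0,0],[0,0,0,0,0,0,0]]'; python3 g.py 578.5 197 270
python3 - <<'E'
from h import *
t=[]
for n,u,v in(("scene",284,190),("top",378,240)):
    im=optics.get_image(n)[:,:,::-1]; t.append(cv2.resize(im[v-55:v+55,u-50:u+50],None,fx=4,fy=4))
cv2.imwrite("pics/b.png",np.hstack(t))
E
```

```text
t: 6.3
ee_pos: [554.5, -113.6, 271.1]
orientation: [3.141, 0.041, 0.001]
ft_force: [-0.1, -0.9, -0.2]
width: 21.5
grasp_force: 30.0
t 6.3 pos [ 554.5 -113.6  271.1] yaw 1.51 zax [ 0.001 -0.    -1.   ] w 21.5 F [-0.1 -0.9 -0.2] 29.99996244907379
shift units [ 0.8  -7.75  0.03]
```

View pics/b.png

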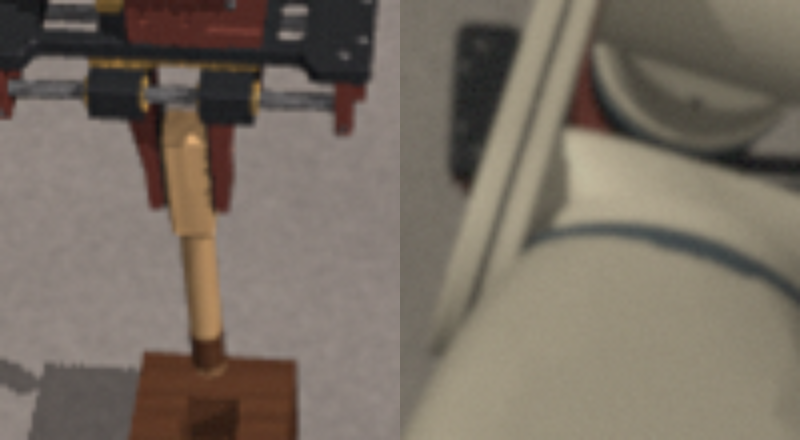

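```bash
python3 - <<'E'
from h import *
for z in(125,130,135): print(z,onz("scene",286.2,226.7,z))
print(proj("scene",(554.5,-113.6,130)),proj("scene",(554.5,-113.6,320)),proj("scene",(554.5,-113.6,200)))
E
```

```text
125 [ 550.90091273 -111.89124457  125.        ]
130 [ 554.54083903 -111.11231742  130.        ]
135 [ 558.18076532 -110.33339028  135.        ]
[285.07671493 226.6025299 ] [279.0212815  166.52810507] [283.04856825 206.56247851]
```

The tip measured in the picture agrees with the gripper pose (2 mm): the stick is held upright with tip ≈ TCP − 141 mm. Next I'll carry it over the bowl centre.

```bash
python3 -m jog '[[0.03,-0.2,0,0,0,0,0],[0.05,-0.5,0,0,0,0,0],[0.08,-0.8,0,0,0,0,0],[0.08,-0.8,0,0,0,0,0],[0.08,-0.8,0,0,0,0,0],[0.08,-0.8,0,0,0,0,0],[0.08,-0.8,0,0,0,0,0],[0.08,-0.8,0,0,0,0,0],[0.08,-0.8,0,0,0,0,0],[0.08,-0.7,0,0,0,0,0],[0.05,-0.5,0,0,0,0,0],[0.03,-0.25,0,0,0,0,0],[0,0,0,0,0,0,0],[0,0,0,0,0,0,0]]'; python3 g.py 578.5 197 270
cat > v.py <<'E'
import sys
from h import *
t=[]
for n,u,v in(("scene",422,250),("top",241,230)):
    im=optics.get_image(n)[:,:,::-1]; t.append(cv2.resize(im[v-60:v+60,u-50:u+50],None,fx=4,fy=4,interpolation=cv2.INTER_CUBIC))
cv2.imwrite(f"pics/{sys.argv[1]}.png",np.hstack(t))
E
python3 v.py c
```

```text
t: 7.8
ee_pos: [577.9, 196.7, 270.2]
orientation: [3.141, 0.042, -0.001]
ft_force: [1.0, 0.6, -1.3]
width: 22.1
grasp_force: 30.0
t 7.8 pos [577.9 196.7 270.2] yaw 1.52 zax [-0.001 -0.001 -1.   ] w 22.1 F [ 1.   0.6 -1.3] 29.999886453151703
shift units [ 0.02 -0.01  0.01]
```

View pics/c.png

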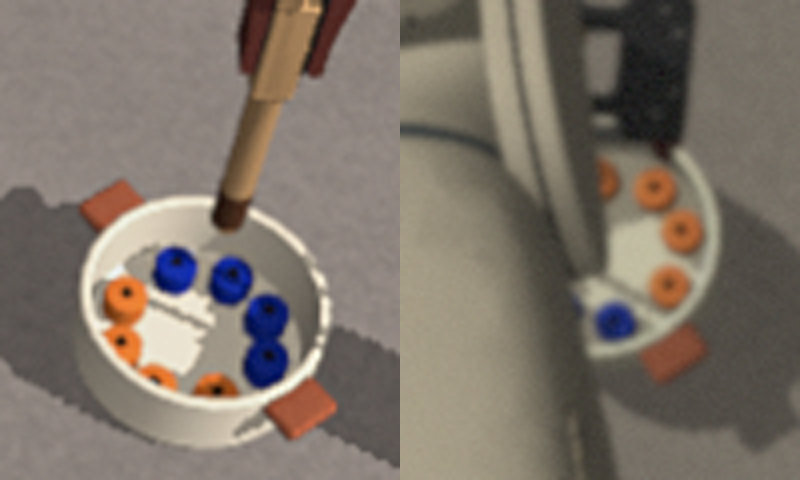

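The tip hangs over the bowl (scene crop (228,222)), and the middle of the bowl is bare. I'll check the projection and work out the circle's rows.

```bash
python3 - <<'E'
from h import *
print(proj("scene",(577.9,196.7,129)), "seen 428.6 245")
E
cat > circ.py <<'E'
import sys
from h import *
# rows from current pose along circle: bowl centre cx cy, lug dir a0(deg), r, from angle A to B step S (bowl frame deg), final z
cx,cy,a0,r,A,B,S=map(float,sys.argv[1:8])
o=ctrl.get_obs(); Ri=R.from_rotvec(o["orientation"]).inv(); p=o["ee_pos"]
d=p[:2]-[cx,cy]; print("now bowl-frame r",np.hypot(*d).round(1),"ang",(np.degrees(np.arctan2(d[1],d[0]))-a0).round(1)%360,"z",p[2].round(1),"F",o["ft_force"].round(1),"w",o["width"].round(1))
e=np.zeros(2); a=A; out=[]
while a<=B+.1:
    th=np.radians(a+a0); q=np.array([cx+r*np.cos(th),cy+r*np.sin(th),p[2]]); s=Ri.apply(q-p)[:2]/40
    k=np.round(s-e,2); e+=k; out.append(k.tolist()); a+=S
print(out)
E
python3 -m jog '[[0,0,0.2,0,0,0,0],[0,0,0.4,0,0,0,0],[0,0,0.5,0,0,0,0],[0,0,0.5,0,0,0,0],[0,0,0.4,0,0,0,0],[0,0,0.3,0,0,0,0],[0,0,0.3,0,0,0,0],[0,0,0.15,0,0,0,0],[0,0,0.1,0,0,0,0],[0,0,0,0,0,0,0],[0,0,0,0,0,0,0]]'; python3 circ.py 578.5 197 38.9 18 0 0 9;python3 circ.py 578.5 197 38.9 36 0 153 9
```

```text
[427.42453876 246.19676153] seen 428.6 245
t: 9.0
ee_pos: [578.5, 197.3, 157.2]
orientation: [-3.141, -0.041, -0.001]
ft_force: [0.1, -1.4, -0.9]
width: 21.9
grasp_force: 30.0Traceback (most recent call last):
  File "circ.py", line 6, in <module>
    d=p[:2]-[cx,cy]; print("now bowl-frame r",np.hypot(*d).round(1),"ang",(np.degrees(np.arctan2(d[1],d[0]))-a0).round(1)%360,"z",p[2].round(1),"F",o["ft_force"].round(1),"w",o["width"].round(1))
                                                                                                                                                                               ^^^^^^^^^^^^^^^^
AttributeError: 'float' object has no attribute 'round'
Traceback (most recent call last):
  File "circ.py", line 6, in <module>
    d=p[:2]-[cx,cy]; print("now bowl-frame r",np.hypot(*d).round(1),"ang",(np.degrees(np.arctan2(d[1],d[0]))-a0).round(1)%360,"z",p[2].round(1),"F",o["ft_force"].round(1),"w",o["width"].round(1))
                                                                                                                                                                               ^^^^^^^^^^^^^^^^
AttributeError: 'float' object has no attribute 'round'
```

```bash
sed -i 's/o\["width"\].round(1)/o["width"]/' circ.py; python3 circ.py 578.5 197 38.9 36 0 144 9
```

```text
now bowl-frame r 0.3 ang 46.6 z 157.2 F [ 0.1 -1.4 -0.9] w 21.90347551575523
[[0.71, -0.54], [-0.09, -0.1], [-0.11, -0.09], [-0.12, -0.07], [-0.13, -0.05], [-0.14, -0.03], [-0.14, -0.01], [-0.14, 0.01], [-0.14, 0.04], [-0.13, 0.06], [-0.12, 0.07], [-0.1, 0.1], [-0.09, 0.11], [-0.07, 0.12], [-0.05, 0.13], [-0.03, 0.14], [-0.01, 0.14]]
```

```bash
python3 -m jog '[[0.18,-0.14,0.05,0,0,0,0],[0.18,-0.14,0.02,0,0,0,0],[0.18,-0.13,0,0,0,0,0],[0.17,-0.13,0,0,0,0,0],[-0.09,-0.1,0,0,0,0,0],[-0.11,-0.09,0,0,0,0,0],[-0.12,-0.07,0,0,0,0,0],[-0.13,-0.05,0,0,0,0,0],[-0.14,-0.03,0,0,0,0,0],[-0.14,-0.01,0,0,0,0,0],[-0.14,0.01,0,0,0,0,0],[-0.14,0.04,0,0,0,0,0],[-0.13,0.06,0,0,0,0,0],[-0.12,0.07,0,0,0,0,0],[-0.1,0.1,0,0,0,0,0],[-0.09,0.11,0,0,0,0,0],[-0.07,0.12,0,0,0,0,0],[-0.05,0.13,0,0,0,0,0],[-0.03,0.14,0,0,0,0,0],[-0.01,0.14,0,0,0,0,0]]'
python3 circ.py 578.5 197 38.9 36 153 324 9; python3 v.py d
```

```text
t: 11.0
ee_pos: [541.7, 194.6, 153.7]
orientation: [-3.141, -0.041, 0.002]
ft_force: [0.7, -0.5, -0.2]
width: 21.9
grasp_force: 30.0
now bowl-frame r 36.9 ang 144.8 z 153.7 F [ 0.7 -0.5 -0.2] w 21.870637135042436
[[0.04, 0.13], [0.03, 0.13], [0.06, 0.13], [0.08, 0.12], [0.09, 0.11], [0.11, 0.09], [0.12, 0.07], [0.13, 0.05], [0.14, 0.03], [0.14, 0.0], [0.14, -0.01], [0.14, -0.04], [0.13, -0.05], [0.12, -0.08], [0.1, -0.09], [0.09, -0.11], [0.07, -0.13], [0.05, -0.13], [0.03, -0.14], [0.01, -0.14]]
```

View pics/d.png

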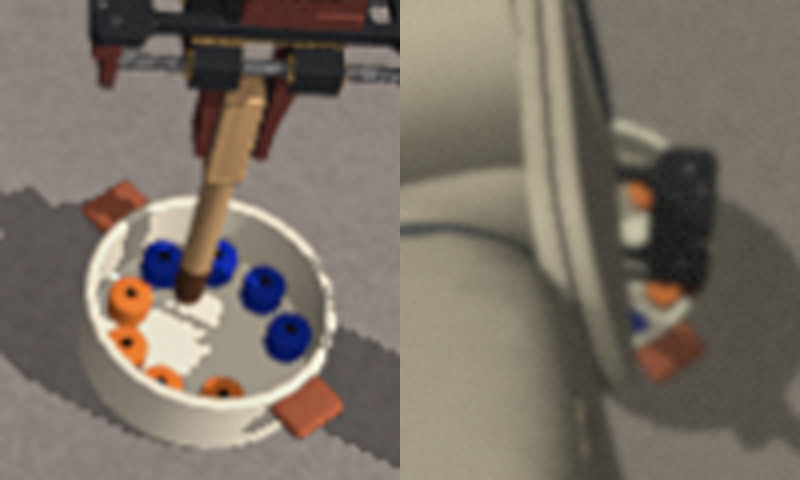

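The stick slid along the inside of the blue beads, pushing them only to the wall, and the bowl moved about 2 mm. I'll stir a little wider so it drives them round.

```bash
python3 circ.py 578 197 38.9 42 153 324 9
```

```text
now bowl-frame r 36.2 ang 145.4 z 153.7 F [-0.3  1.2 -1.1] w 21.816338846011845
[[-0.13, 0.15], [0.04, 0.15], [0.07, 0.16], [0.09, 0.13], [0.11, 0.13], [0.13, 0.1], [0.14, 0.08], [0.16, 0.06], [0.16, 0.04], [0.16, 0.0], [0.16, -0.01], [0.16, -0.04], [0.15, -0.07], [0.14, -0.09], [0.13, -0.11], [0.1, -0.13], [0.08, -0.14], [0.06, -0.16], [0.04, -0.16], [0.0, -0.16]]
```

```bash
python3 -m jog '[[-0.13,0.15,0,0,0,0,0],[0.04,0.15,0,0,0,0,0],[0.07,0.16,0,0,0,0,0],[0.09,0.13,0,0,0,0,0],[0.11,0.13,0,0,0,0,0],[0.13,0.1,0,0,0,0,0],[0.14,0.08,0,0,0,0,0],[0.16,0.06,0,0,0,0,0],[0.16,0.04,0,0,0,0,0],[0.16,0,0,0,0,0,0],[0.16,-0.01,0,0,0,0,0],[0.16,-0.04,0,0,0,0,0],[0.15,-0.07,0,0,0,0,0],[0.14,-0.09,0,0,0,0,0],[0.13,-0.11,0,0,0,0,0],[0.1,-0.13,0,0,0,0,0],[0.08,-0.14,0,0,0,0,0],[0.06,-0.16,0,0,0,0,0],[0.04,-0.16,0,0,0,0,0],[0,-0.16,0,0,0,0,0]]'
python3 circ.py 578 197 38.9 42 333 504 9; python3 v.py e
```

```text
t: 13.1
ee_pos: [620.1, 200.0, 153.8]
orientation: [3.14, 0.042, -0.0]
ft_force: [-3.7, -1.9, 0.9]
width: 22.1
grasp_force: 30.0
now bowl-frame r 42.2 ang 325.1 z 153.8 F [-3.7 -1.9  0.9] w 22.10743849725608
[[-0.02, -0.14], [-0.04, -0.16], [-0.07, -0.15], [-0.09, -0.14], [-0.11, -0.12], [-0.13, -0.11], [-0.14, -0.08], [-0.15, -0.06], [-0.16, -0.04], [-0.17, -0.0], [-0.16, 0.01], [-0.16, 0.04], [-0.15, 0.07], [-0.14, 0.09], [-0.12, 0.11], [-0.11, 0.13], [-0.08, 0.14], [-0.06, 0.15], [-0.03, 0.17], [-0.01, 0.16]]
```

View pics/e.png

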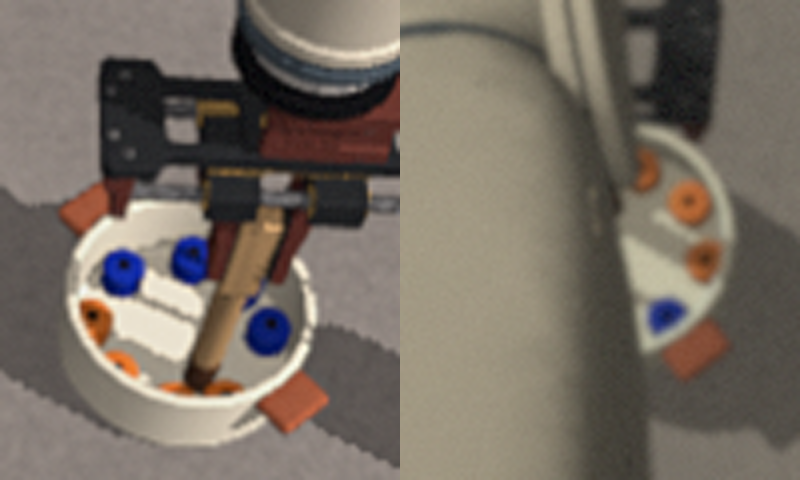

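The bowl has drifted about 8 mm toward −y and turned a few degrees; the beads are mostly being pressed outward against the wall. Few pictures remain, so I'll build a numeric tracker (colours and the calibration) to follow the bowl and beads.

```bash
cat > tr.py <<'E'
import sys
from h import *
def blobs(m,amin):
    n,_,st,c=cv2.connectedComponentsWithStats(m.astype(np.uint8)); return [(c[i],int(st[i,4])) for i in range(1,n) if st[i,4]>=amin]
def look(n,im,c0=(578,192)):
    H,S,V=cv2.split(cv2.cvtColor(im,cv2.COLOR_RGB2HSV)); u,v=proj(n,(*c0,40)); yy,xx=np.mgrid[:480,:640]
    near=np.hypot(xx-u,yy-v)<58
    b=lambda m:blobs(cv2.erode((m&near).astype(np.uint8),np.ones((1,1))),8)
    o=S.astype(int); hue=H.astype(int)
    amber=(hue>5)&(hue<18)&(o>175)&(V>110); blue=(hue>105)&(hue<130)&(o>150)
    lug=(hue<=12)&(o>85)&(o<=175)&(V>80)
    return {k:[(onz(n,*c,z)[:2].round(0).tolist(),a) for c,a in b(m)] for k,m,z in(("amber",amber,20),("blue",blue,20),("lug",lug,53))}
if __name__=="__main__":
    for n in("scene","top"):
        im=cv2.imread(f"pics/{n}0.png")[:,:,::-1].copy() if len(sys.argv)>1 else optics.get_image(n)
        for k,x in look(n,im).items(): print(n,k,x)
E
python3 - <<'E'
from h import *
im=cv2.cvtColor(cv2.imread("pics/scene0.png"),cv2.COLOR_BGR2HSV)
for nm,(u,v) in dict(lug1=(400,241),lug2=(447,293),amber=(404,265),amber2=(403,277),blue=(430,261)).items(): print(nm,im[v-1:v+2,u-1:u+2].reshape(-1,3).tolist()[::2])
im=cv2.cvtColor(cv2.imread("pics/top0.png"),cv2.COLOR_BGR2HSV)
for nm,(u,v) in dict(lug1=(221,202),lug2=(259,258),amber=(241,215),amber2=(261,229),blue=(224,236)).items(): print(nm,im[v-1:v+2,u-1:u+2].reshape(-1,3).tolist()[::2])
E
python3 tr.py 0; echo NOW; python3 tr.py
```

```text
lug1 [[8, 159, 154], [8, 164, 154], [8, 160, 155], [8, 157, 154], [8, 165, 158]]
lug2 [[8, 160, 153], [8, 161, 157], [8, 159, 156], [8, 156, 155], [8, 161, 158]]
amber [[12, 200, 168], [12, 201, 217], [12, 200, 229], [12, 198, 231], [12, 197, 230]]
amber2 [[12, 208, 141], [12, 202, 221], [12, 202, 230], [12, 197, 228], [12, 203, 230]]
blue [[114, 223, 118], [115, 216, 105], [114, 235, 138], [115, 215, 142], [114, 231, 147]]
lug1 [[9, 147, 139], [9, 146, 138], [9, 145, 137], [9, 149, 137], [8, 139, 138]]
lug2 [[8, 147, 139], [8, 146, 136], [9, 145, 137], [8, 146, 138], [8, 143, 137]]
amber [[12, 184, 90], [12, 179, 128], [11, 176, 133], [12, 180, 156], [11, 174, 161]]
amber2 [[12, 178, 150], [11, 180, 156], [12, 175, 172], [12, 179, 184], [12, 175, 184]]
blue [[114, 188, 57], [114, 195, 81], [115, 152, 69], [116, 171, 67], [114, 183, 88]]
scene amber [([570.0, 159.0], 129), ([609.0, 179.0], 21), ([613.0, 210.0], 32)]
scene blue [([536.0, 188.0], 86), ([541.0, 221.0], 87), ([580.0, 241.0], 181)]
scene lug [([515.0, 146.0], 113), ([571.0, 156.0], 18), ([605.0, 146.0], 13), ([595.0, 160.
[... 247 characters left out ...]
), ([536.0, 185.0], 45)]
top lug [([642.0, 249.0], 120), ([613.0, 201.0], 59), ([613.0, 164.0], 39), ([603.0, 173.0], 10), ([587.0, 146.0], 50), ([553.0, 150.0], 50), ([514.0, 144.0], 158)]
NOW
scene amber [([575.0, 142.0], 39), ([602.0, 158.0], 18), ([616.0, 188.0], 11), ([614.0, 214.0], 14)]
scene blue [([528.0, 198.0], 84), ([540.0, 157.0], 88), ([574.0, 242.0], 93)]
scene lug [([462.0, 265.0], 82), ([518.0, 134.0], 116), ([525.0, 256.0], 19), ([542.0, 210.0], 20), ([556.0, 244.0], 9), ([619.0, 156.0], 9), ([639.0, 247.0], 161)]
top amber [([611.0, 148.0], 23)]
top blue [([543.0, 157.0], 29)]
top lug [([621.0, 172.0], 39), ([604.0, 143.0], 56), ([570.0, 133.0], 51), ([518.0, 131.0], 159)]
```

```bash
python3 circ.py 578.5 188.5 42.4 45 -18 153 9
```

```text
now bowl-frame r 43.1 ang 332.9 z 153.9 F [-2.4 -1.1 -0.5] w 21.852552229973377
[[-0.01, -0.18], [-0.08, -0.16], [-0.11, -0.14], [-0.12, -0.12], [-0.15, -0.11], [-0.15, -0.07], [-0.17, -0.06], [-0.18, -0.02], [-0.17, -0.0], [-0.18, 0.03], [-0.16, 0.05], [-0.16, 0.08], [-0.14, 0.11], [-0.13, 0.12], [-0.1, 0.15], [-0.08, 0.15], [-0.05, 0.17], [-0.03, 0.18], [0.0, 0.17], [0.03, 0.18]]
```

```bash
python3 -m jog '[[-0.01,-0.18,0,0,0,0,0],[-0.08,-0.16,0,0,0,0,0],[-0.11,-0.14,0,0,0,0,0],[-0.12,-0.12,0,0,0,0,0],[-0.15,-0.11,0,0,0,0,0],[-0.15,-0.07,0,0,0,0,0],[-0.17,-0.06,0,0,0,0,0],[-0.18,-0.02,0,0,0,0,0],[-0.17,0,0,0,0,0,0],[-0.18,0.03,0,0,0,0,0],[-0.16,0.05,0,0,0,0,0],[-0.16,0.08,0,0,0,0,0],[-0.14,0.11,0,0,0,0,0],[-0.13,0.12,0,0,0,0,0],[-0.1,0.15,0,0,0,0,0],[-0.08,0.15,0,0,0,0,0],[-0.05,0.17,0,0,0,0,0],[-0.03,0.18,0,0,0,0,0],[0,0.17,0,0,0,0,0],[0.03,0.18,0,0,0,0,0]]'
python3 tr.py;python3 circ.py 578.5 188.5 42.4 45 162 324 9
```

```text
t: 15.3
ee_pos: [536.0, 176.7, 154.2]
orientation: [-3.139, -0.04, -0.003]
ft_force: [2.0, 4.8, -1.5]
width: 21.9
grasp_force: 30.0
scene amber [([572.0, 151.0], 34), ([598.0, 169.0], 11), ([597.0, 235.0], 36), ([609.0, 202.0], 8)]
scene blue [([520.0, 197.0], 18), ([537.0, 234.0], 184), ([540.0, 158.0], 88)]
scene lug [([438.0, 225.0], 19), ([442.0, 184.0], 14), ([520.0, 133.0], 121), ([623.0, 262.0], 157)]
top amber [([605.0, 158.0], 16)]
top blue []
top lug [([598.0, 153.0], 38), ([519.0, 129.0], 151)]
now bowl-frame r 44.5 ang 153.9 z 154.1 F [ 0.6  2.2 -0.6] w 22.127753510484023
[[0.04, 0.15], [0.08, 0.16], [0.11, 0.14], [0.12, 0.13], [0.15, 0.1], [0.15, 0.08], [0.17, 0.05], [0.18, 0.03], [0.17, -0.01], [0.18, -0.02], [0.16, -0.06], [0.16, -0.08], [0.14, -0.11], [0.13, -0.12], [0.1, -0.15], [0.08, -0.15], [0.05, -0.17], [0.03, -0.18], [-0.0, -0.17]]
```

```bash
python3 circ.py 572 195 50 45 167 338 9
```

```text
now bowl-frame r 40.9 ang 157.7 z 154.1 F [ 0.6  2.2 -0.6] w 22.127753510484023
[[0.0, 0.2], [0.12, 0.14], [0.13, 0.11], [0.15, 0.1], [0.16, 0.06], [0.17, 0.05], [0.18, 0.01], [0.17, -0.01], [0.18, -0.04], [0.16, -0.07], [0.15, -0.09], [0.14, -0.11], [0.11, -0.13], [0.1, -0.15], [0.06, -0.17], [0.05, -0.17], [0.01, -0.17], [-0.01, -0.18], [-0.04, -0.17], [-0.07, -0.17]]
```

```bash
python3 -m jog '[[0,0.2,0,0,0,0,0],[0.12,0.14,0,0,0,0,0],[0.13,0.11,0,0,0,0,0],[0.15,0.1,0,0,0,0,0],[0.16,0.06,0,0,0,0,0],[0.17,0.05,0,0,0,0,0],[0.18,0.01,0,0,0,0,0],[0.17,-0.01,0,0,0,0,0],[0.18,-0.04,0,0,0,0,0],[0.16,-0.07,0,0,0,0,0],[0.15,-0.09,0,0,0,0,0],[0.14,-0.11,0,0,0,0,0],[0.11,-0.13,0,0,0,0,0],[0.1,-0.15,0,0,0,0,0],[0.06,-0.17,0,0,0,0,0],[0.05,-0.17,0,0,0,0,0],[0.01,-0.17,0,0,0,0,0],[-0.01,-0.18,0,0,0,0,0],[-0.04,-0.17,0,0,0,0,0],[-0.07,-0.17,0,0,0,0,0]]'
python3 tr.py
```

```text
t: 17.4
ee_pos: [611.0, 216.7, 153.8]
orientation: [3.14, 0.042, 0.001]
ft_force: [-1.8, -5.0, -0.0]
width: 22.0
grasp_force: 30.0
scene amber [([592.0, 153.0], 19), ([599.0, 231.0], 75), ([611.0, 179.0], 9)]
scene blue [([527.0, 176.0], 80), ([529.0, 213.0], 97), ([562.0, 143.0], 66)]
scene lug [([450.0, 268.0], 22), ([492.0, 175.0], 14), ([534.0, 121.0], 127), ([523.0, 272.0], 27), ([534.0, 229.0], 21), ([618.0, 263.0], 157)]
top amber [([622.0, 174.0], 22), ([596.0, 143.0], 17)]
top blue [([564.0, 143.0], 21), ([530.0, 176.0], 23)]
top lug [([617.0, 167.0], 53), ([615.0, 199.0], 15), ([592.0, 141.0], 50), ([533.0, 120.0], 150)]
```

```bash
python3 circ.py 576 191 58.5 46 -13 158 9
```

```text
now bowl-frame r 43.7 ang 338.9 z 153.9 F [-1.4 -2.9 -1.5] w 21.98575415873412
[[-0.06, -0.16], [-0.13, -0.12], [-0.16, -0.09], [-0.16, -0.08], [-0.18, -0.04], [-0.18, -0.02], [-0.18, 0.01], [-0.17, 0.04], [-0.17, 0.07], [-0.16, 0.09], [-0.13, 0.11], [-0.12, 0.14], [-0.1, 0.15], [-0.07, 0.16], [-0.05, 0.18], [-0.02, 0.18], [0.01, 0.18], [0.04, 0.18], [0.07, 0.16], [0.09, 0.16]]
```

```bash
python3 -m jog '[[-0.06,-0.16,0,0,0,0,0],[-0.13,-0.12,0,0,0,0,0],[-0.16,-0.09,0,0,0,0,0],[-0.16,-0.08,0,0,0,0,0],[-0.18,-0.04,0,0,0,0,0],[-0.18,-0.02,0,0,0,0,0],[-0.18,0.01,0,0,0,0,0],[-0.17,0.04,0,0,0,0,0],[-0.17,0.07,0,0,0,0,0],[-0.16,0.09,0,0,0,0,0],[-0.13,0.11,0,0,0,0,0],[-0.12,0.14,0,0,0,0,0],[-0.1,0.15,0,0,0,0,0],[-0.07,0.16,0,0,0,0,0],[-0.05,0.18,0,0,0,0,0],[-0.02,0.18,0,0,0,0,0],[0.01,0.18,0,0,0,0,0],[0.04,0.18,0,0,0,0,0],[0.07,0.16,0,0,0,0,0],[0.09,0.16,0,0,0,0,0]]'
python3 tr.py
```

```text
t: 19.5
ee_pos: [540.1, 163.2, 154.2]
orientation: [-3.14, -0.041, -0.003]
ft_force: [2.6, 4.3, -0.0]
width: 21.9
grasp_force: 30.0
scene amber [([586.0, 242.0], 76), ([592.0, 153.0], 20), ([610.0, 215.0], 17)]
scene blue [([525.0, 186.0], 24), ([529.0, 213.0], 89), ([554.0, 147.0], 138)]
scene lug [([427.0, 214.0], 14), ([448.0, 168.0], 16), ([536.0, 119.0], 127), ([609.0, 244.0], 8), ([617.0, 263.0], 157), ([632.0, 201.0], 9)]
top amber [([600.0, 139.0], 12)]
top blue []
top lug [([593.0, 136.0], 52), ([534.0, 116.0], 140)]
```

```bash
python3 circ.py 576.5 190 60 44 166 337 9
```

```text
now bowl-frame r 45.3 ang 157.0 z 154.2 F [ 2.9  3.7 -0.6] w 21.979499309190174
[[0.14, 0.11], [0.13, 0.12], [0.14, 0.09], [0.16, 0.06], [0.17, 0.05], [0.17, 0.01], [0.18, -0.01], [0.16, -0.04], [0.16, -0.06], [0.15, -0.09], [0.13, -0.11], [0.12, -0.14], [0.09, -0.14], [0.07, -0.16], [0.04, -0.17], [0.01, -0.17], [-0.01, -0.17], [-0.04, -0.17], [-0.06, -0.16], [-0.09, -0.15]]
```

```bash
python3 -m jog '[[0.14,0.11,0,0,0,0,0],[0.13,0.12,0,0,0,0,0],[0.14,0.09,0,0,0,0,0],[0.16,0.06,0,0,0,0,0],[0.17,0.05,0,0,0,0,0],[0.17,0.01,0,0,0,0,0],[0.18,-0.01,0,0,0,0,0],[0.16,-0.04,0,0,0,0,0],[0.16,-0.06,0,0,0,0,0],[0.15,-0.09,0,0,0,0,0],[0.13,-0.11,0,0,0,0,0],[0.12,-0.14,0,0,0,0,0],[0.09,-0.14,0,0,0,0,0],[0.07,-0.16,0,0,0,0,0],[0.04,-0.17,0,0,0,0,0],[0.01,-0.17,0,0,0,0,0],[-0.01,-0.17,0,0,0,0,0],[-0.04,-0.17,0,0,0,0,0],[-0.06,-0.16,0,0,0,0,0],[-0.09,-0.15,0,0,0,0,0]]'
python3 tr.py
```

```text
t: 21.6
ee_pos: [611.5, 217.0, 154.2]
orientation: [3.141, 0.042, 0.005]
ft_force: [0.8, -3.4, -1.2]
width: 22.2
grasp_force: 30.0
scene amber [([591.0, 235.0], 109), ([609.0, 161.0], 8), ([616.0, 193.0], 11)]
scene blue [([529.0, 167.0], 85), ([529.0, 202.0], 85), ([564.0, 141.0], 126)]
scene lug [([451.0, 272.0], 28), ([492.0, 174.0], 20), ([517.0, 275.0], 21), ([548.0, 110.0], 133), ([530.0, 231.0], 16), ([544.0, 264.0], 8), ([593.0, 240.0], 11), ([611.0, 262.0], 151)]
top amber [([627.0, 187.0], 10), ([620.0, 154.0], 23)]
top blue [([591.0, 136.0], 43), ([556.0, 142.0], 26), ([533.0, 167.0], 21)]
top lug [([620.0, 187.0], 62), ([612.0, 150.0], 59), ([547.0, 109.0], 149)]
```

```bash
python3 circ.py 579 185 67 44 -14 157 9
```

```text
now bowl-frame r 45.9 ang 338.9 z 154.3 F [-0.7 -0.4 -0.6] w 21.6623144656902
[[-0.14, -0.06], [-0.14, -0.09], [-0.15, -0.08], [-0.17, -0.04], [-0.17, -0.03], [-0.17, 0.01], [-0.17, 0.03], [-0.17, 0.06], [-0.15, 0.09], [-0.13, 0.1], [-0.12, 0.13], [-0.1, 0.14], [-0.07, 0.16], [-0.05, 0.16], [-0.02, 0.17], [0.01, 0.18], [0.03, 0.17], [0.06, 0.16], [0.08, 0.15], [0.11, 0.14]]
```

```bash
python3 -m jog '[[-0.14,-0.06,0,0,0,0,0],[-0.14,-0.09,0,0,0,0,0],[-0.15,-0.08,0,0,0,0,0],[-0.17,-0.04,0,0,0,0,0],[-0.17,-0.03,0,0,0,0,0],[-0.17,0.01,0,0,0,0,0],[-0.17,0.03,0,0,0,0,0],[-0.17,0.06,0,0,0,0,0],[-0.15,0.09,0,0,0,0,0],[-0.13,0.1,0,0,0,0,0],[-0.12,0.13,0,0,0,0,0],[-0.1,0.14,0,0,0,0,0],[-0.07,0.16,0,0,0,0,0],[-0.05,0.16,0,0,0,0,0],[-0.02,0.17,0,0,0,0,0],[0.01,0.18,0,0,0,0,0],[0.03,0.17,0,0,0,0,0],[0.06,0.16,0,0,0,0,0],[0.08,0.15,0,0,0,0,0],[0.11,0.14,0,0,0,0,0]]'
python3 tr.py
```

```text
t: 23.7
ee_pos: [546.0, 152.5, 153.5]
orientation: [3.141, 0.041, -0.005]
ft_force: [-2.6, 3.4, 1.2]
width: 22.1
grasp_force: 30.0
scene amber [([536.0, 217.0], 81), ([581.0, 230.0], 75), ([603.0, 208.0], 21)]
scene blue [([553.0, 136.0], 163)]
scene lug [([466.0, 193.0], 8), ([564.0, 262.0], 122), ([581.0, 99.0], 159), ([620.0, 198.0], 9)]
top amber []
top blue [([597.0, 124.0], 9)]
top lug []
```

Over three turns are done. I'll lift out, move toward the stand, and look at the result.

```bash
python3 -m jog '[[0.1,-0.1,0,0,0,0,0],[0,0,-0.2,0,0,0,0],[0,0,-0.4,0,0,0,0],[0,0,-0.5,0,0,0,0],[0,0,-0.5,0,0,0,0],[0,0,-0.5,0,0,0,0],[0,0,-0.5,0,0,0,0],[0,0,-0.3,0,0,0,0],[0,0,0,0,0,0,0],[0,0.3,0,0,0,0,0],[0,0.6,0,0,0,0,0],[0,0.8,0,0,0,0,0],[0,0.8,0,0,0,0,0],[0,0.8,0,0,0,0,0],[0,0.8,0,0,0,0,0],[0,0.8,0,0,0,0,0],[0,0.6,0,0,0,0,0],[0,0.5,0,0,0,0,0],[0,0.3,0,0,0,0,0],[0,0,0,0,0,0,0]]'
python3 tr.py; python3 v.py f; python3 g.py 551 -115 270
```

```text
t: 25.8
ee_pos: [556.8, -96.1, 268.9]
orientation: [-3.141, -0.038, 0.003]
ft_force: [0.5, 0.7, -0.4]
width: 21.7
grasp_force: 30.0
scene amber [([536.0, 216.0], 81), ([581.0, 230.0], 75), ([603.0, 208.0], 21)]
scene blue [([555.0, 136.0], 159)]
scene lug [([547.0, 216.0], 12), ([563.0, 261.0], 130), ([583.0, 98.0], 150), ([572.0, 209.0], 9), ([590.0, 224.0], 13), ([630.0, 173.0], 8)]
top amber [([621.0, 169.0], 21), ([608.0, 203.0], 10), ([582.0, 223.0], 10), ([533.0, 211.0], 15)]
top blue [([582.0, 135.0], 203)]
top lug [([616.0, 165.0], 56), ([605.0, 200.0], 53), ([574.0, 222.0], 55), ([581.0, 95.0], 150), ([561.0, 258.0], 137), ([530.0, 206.0], 55)]
t 26.0 pos [557.3 -93.9 269.6] yaw 1.56 zax [-0.001  0.    -1.   ] w 21.6 F [ 0.2  0.2 -0.8] 29.99983459711075
shift units [-0.17  0.52 -0.01]
```

View pics/f.png

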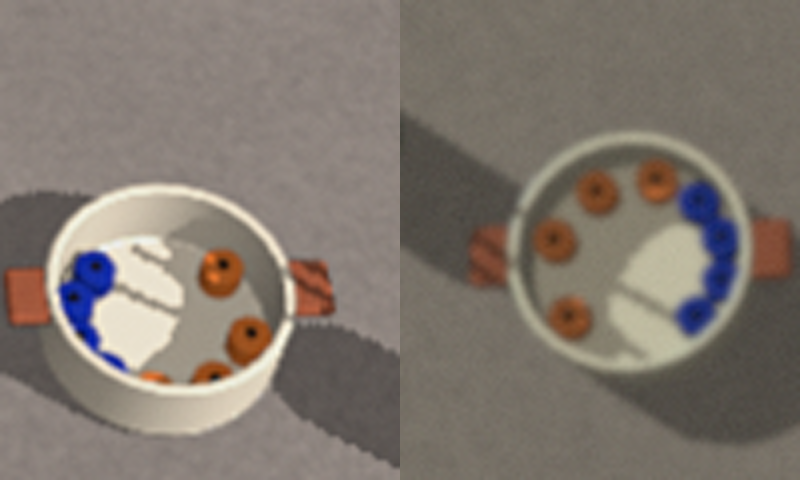

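The top crop shows the lug line from (488,257) to (772,249). Above it are three amber beads and the blue bead at (698,202). Below it are the amber bead at (570,318) and the blue beads at (718,280) and (694,315). Both halves are mixed, and the bowl has moved about 20 mm. Now back to the stand.

```bash
python3 -m jog '[[-0.1,0.3,0,0,0,0,0],[-0.09,0.22,0,0,0,0,0],[0,0,0.3,0,0,0,0],[0,0,0.4,0,0,0,0],[0,0,0.2,0,0,0,0],[0,0,0,0,0,0,0],[0,0,0,0,0,0,0]]';python3 g.py 550 -115 230
python3 - <<'E'
from h import *
im=optics.get_image("scene")[:,:,::-1]; o=ctrl.get_obs()["ee_pos"]; print("tip expected px",proj("scene",o-[0,0,141]),"well",proj("scene",(550,-115,75)))
cv2.imwrite("pics/g.png",cv2.resize(im[150:270,236:336],None,fx=5,fy=5,interpolation=cv2.INTER_CUBIC))
E
```

```text
t: 26.7
ee_pos: [550.5, -115.6, 233.8]
orientation: [-3.141, -0.041, 0.001]
ft_force: [0.4, -0.6, -0.6]
width: 22.1
grasp_force: 30.0
t 26.7 pos [ 550.5 -115.6  233.8] yaw 1.51 zax [-0.  0. -1.] w 22.1 F [ 0.4 -0.6 -0.6] 29.999724626541138
shift units [-0.01 -0.02  0.09]
tip expected px [285.3714659  234.89836388] well [286.18288365 239.27405173]
```

View pics/g.png

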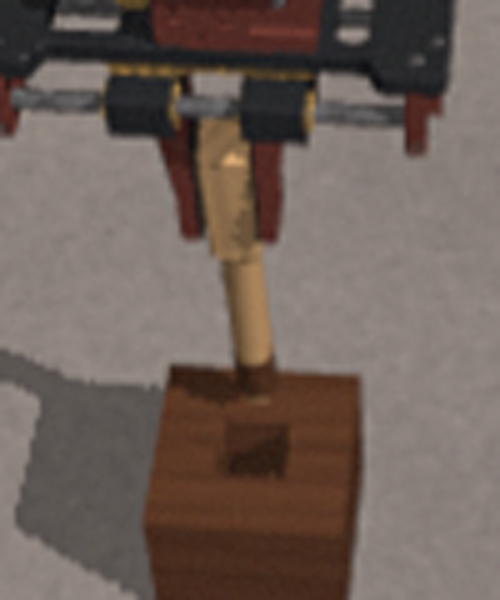

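The well mouth is at crop (257,449), matching my estimate. The tip at (258,400) sits about 5 px higher than predicted, so I'll check whether the stick slipped or tilted in the grip.

```bash
python3 - <<'E'
from h import *
f=lambda p:(proj("scene",p)-[236,150])*5+2
for dz in(0,5,10,15): 
    b=np.array([550.5,-113,92.8+dz]); print(dz,"tip",f(b),"front bottom edge",f(b+[9,0,0]),"junction front",f(b+[11,0,120]),"top front",f(b+[11,0,190]))
for tl in (-.05,-.1): # tilt in x about grip
    b=np.array([550.5,-113,252.8]); a=np.array([np.sin(tl),0,-np.cos(tl)]); print("tilt",tl,"tip",f(b+160*a),"junc",f(b+[11,0,0]+40*a),"top",f(b+[11,0,0]-30*a))
optics.get_image("scene")
d=optics.masks_of("stick","scene")[0]; print(d["conf"],d["extent"], np.where(d["pixels"])[0].max())
E
```

```text
0 tip [254.85212155 426.99187622] front bottom edge [252.221176   443.22293936] junction front [234.38938344 278.58631343] top front [222.77373953 164.6004981 ]
5 tip [254.20852034 420.53900973] front bottom edge [251.56443006 436.79966473] junction front [233.60125357 270.86878382] top front [221.89349927 155.94118631]
10 tip [253.56034284 414.03858535] front bottom edge [250.90298614 430.32878669] junction front [232.80701362 263.08900793] top front [221.00610128 147.20838429]
15 tip [252.90754181 407.49009212] front bottom edge [250.2367954  423.80979058] junction front [232.00659542 255.24625853] top front [220.11146248 138.40119378]
tilt -0.05 tip [257.14496566 412.43852394] junc [235.04833374 274.72696414] top [222.23732887 167.57047055]
tilt -0.1 tip [259.3652651  397.51796612] junc [235.68869015 270.73186465] top [221.71458913 170.66751318]
0.65 [284.2, 202.4, 18.3, 57.1] 230
```

```bash
python3 - <<'E'
from h import *
f=lambda p:(proj("scene",p)-[234,135])*4+1.5
b=np.array([554.5,-111.2,130.]); print("b: bottom front",f(b+[9,0,0]),"junc",f(b+[11,0,120]),"top",f(b+[11,0,190]))
import cv2
for n in("b","g"):
    im=cv2.imread(f"pics/{n}.png"); h=cv2.cvtColor(im,cv2.COLOR_BGR2HSV); k=4 if n=="b" else 5
    # column profile down the handle centre, native pixels
    xs={"b":(185,195,205),"g":(230,245,257)}[n]
    for x in xs: print(n,x,[(y,int(im[y,x].sum())) for y in range(100,im.shape[0]-10,8)][:42])
E
```

```text
b: bottom front [207.97228375 381.44755108] junc [193.08625898 242.01604375] top [183.34730545 145.13076982]
b 185 [(100, 185), (108, 306), (116, 287), (124, 298), (132, 292), (140, 375), (148, 378), (156, 365), (164, 358), (172, 354), (180, 348), (188, 341), (196, 331), (204, 333), (212, 333), (220, 331), (228, 343), (236, 245), (244, 224), (252, 225), (260, 226), (268, 238), (276, 258), (284, 288), (292, 302), (300, 335), (308, 391), (316, 399), (324, 390), (332, 392), (340, 387), (348, 408), (356, 237), (364, 174), (372, 178), (380, 191), (388, 187), (396, 181), (404, 183), (412, 168), (420, 161), (428, 145)]
b 195 [(100, 176), (108, 257), (116, 268), (124, 288), (132, 328), (140, 481), (148, 380), (156, 371), (164, 371), (172, 370), (180, 369), (188, 367), (196, 356), (204, 351), (212, 352), (220, 348), (228, 343), (236, 291), (244, 318), (252, 316), (260, 319), (268, 318), (276, 308), (284, 303), (292, 291), (300, 284), (308, 275), (316, 266), (324, 261), (332, 248), (340, 136), (348, 107), (356, 100), (364, 118), (372, 187), (380, 190), (388, 186), (396, 164), (404, 139), (412,
[... 1363 characters left out ...]
, (308, 327), (316, 318), (324, 310), (332, 306), (340, 295), (348, 284), (356, 281), (364, 187), (372, 85), (380, 90), (388, 99), (396, 156), (404, 199), (412, 186), (420, 172), (428, 140)]
g 257 [(100, 122), (108, 137), (116, 105), (124, 98), (132, 103), (140, 103), (148, 161), (156, 155), (164, 148), (172, 155), (180, 145), (188, 132), (196, 133), (204, 112), (212, 126), (220, 136), (228, 154), (236, 146), (244, 322), (252, 370), (260, 352), (268, 394), (276, 389), (284, 389), (292, 390), (300, 393), (308, 388), (316, 386), (324, 385), (332, 386), (340, 376), (348, 373), (356, 381), (364, 266), (372, 128), (380, 134), (388, 123), (396, 181), (404, 221), (412, 190), (420, 180), (428, 133)]
```

Against the earlier picture, the stick has not slipped but has tilted about 0.11 rad in the grip (tip toward the robot). I'll turn the tool to set it upright and re-measure.

```bash
python3 -m jog '[[0,0,0,0,0.55,0,0],[0,0,0,0,0.55,0,0],[0,0,0,0,0,0,0],[0,0,0,0,0,0,0]]';python3 g.py 552 -115 233
python3 - <<'E'
from h import *
im=optics.get_image("scene")[:,:,::-1]; im=cv2.resize(im[150:270,236:336],None,fx=5,fy=5,interpolation=cv2.INTER_CUBIC); cv2.imwrite("pics/k.png",im)
d=optics.masks_of("stick","scene")[0]; print(d["conf"],d["extent"])
for x in(230,245,250,257): print(x,[(y,int(im[y,x].sum())) for y in range(140,450,6)])
f=lambda p:(proj("scene",p)-[236,150])*5+2
e=ctrl.get_obs()["ee_pos"]; b=e+[-2,2.5,-141+4]
print("pred vertical: bottom",f(b+[9,0,0]),"junc",f(b+[11,0,120]),"top",f(b+[11,0,190]))
E
```

```text
t: 27.25
ee_pos: [550.5, -115.8, 234.5]
orientation: [-3.135, -0.041, -0.18]
ft_force: [-1.3, 0.7, -0.4]
width: 22.0
grasp_force: 30.0
t 27.25 pos [ 550.5 -115.8  234.5] yaw 1.5 zax [ 0.115  0.003 -0.993] w 22.0 F [-1.3  0.7 -0.4] 29.999670088291168
shift units [ 0.03 -0.02  0.04]
0.88 [284.8, 204.5, 18.1, 63.6]
230 [(140, 439), (146, 506), (152, 436), (158, 371), (164, 379), (170, 380), (176, 376), (182, 375), (188, 376), (194, 370), (200, 365), (206, 354), (212, 347), (218, 343), (224, 345), (230, 341), (236, 343), (242, 337), (248, 338), (254, 332), (260, 280), (266, 253), (272, 252), (278, 247), (284, 238), (290, 235), (296, 231), (302, 227), (308, 227), (314, 224), (320, 225), (326, 224), (332, 239), (338, 246), (344, 243), (350, 255), (356, 268), (362, 279), (368, 240), (374, 183), (380, 163), (386, 131), (392, 138), (398, 148), (404, 145), (410, 119), (416, 108), (422, 123), (428, 138), (434, 148), (440, 138), (446, 135)]
245 [(140, 302), (146, 399), (152, 457), (158, 374), (164, 380), (170, 363), (176, 328), (182, 345), (188, 335), (194, 341), (200, 340), (206, 311), (212, 30
[... 1144 characters left out ...]
58, 151), (164, 152), (170, 144), (176, 134), (182, 134), (188, 141), (194, 121), (200, 129), (206, 132), (212, 144), (218, 133), (224, 158), (230, 161), (236, 181), (242, 311), (248, 407), (254, 400), (260, 396), (266, 399), (272, 399), (278, 409), (284, 406), (290, 401), (296, 400), (302, 403), (308, 405), (314, 410), (320, 414), (326, 414), (332, 415), (338, 416), (344, 411), (350, 410), (356, 410), (362, 412), (368, 413), (374, 417), (380, 402), (386, 258), (392, 154), (398, 163), (404, 160), (410, 159), (416, 149), (422, 178), (428, 218), (434, 178), (440, 137), (446, 115)]
pred vertical: bottom [251.51559254 434.65756485] junc [233.57126109 268.72110241] top [221.87817486 153.81703761]
```

Now nearly vertical, tip about 3 mm short in x. I'll correct that and lower partway, watching the force.

```bash
python3 -m jog '[[0.07,-0.02,0.05,0,0,0,0],[0,0,0,0,0,0,0],[-0.02,0,0.2,0,0,0,0],[-0.04,0,0.3,0,0,0,0],[-0.04,0,0.3,0,0,0,0],[-0.02,0,0.2,0,0,0,0],[0,0,0,0,0,0,0]]';python3 g.py 553.5 -115 158
python3 - <<'E'
from h import *
optics.get_image("scene"); d=optics.masks_of("stick","scene")[0]; print(d["conf"],d["extent"])
E
```

```text
t: 28.05
ee_pos: [552.1, -114.5, 189.9]
orientation: [-3.134, -0.041, -0.176]
ft_force: [-0.2, -0.0, -0.4]
width: 21.9
grasp_force: 30.0
t 28.05 pos [ 552.1 -114.5  189.9] yaw 1.5 zax [ 0.112  0.004 -0.994] w 21.9 F [-0.2 -0.  -0.4] 29.999762177467346
shift units [-0.05  0.01  0.8 ]
0.84 [285.8, 216.8, 13.1, 58.4]
```

No contact force with the tip already about 20 mm below the mouth: it is in the well. I'll lower the rest.

```bash
python3 -m jog '[[-0.02,0,0.2,0,0,0,0],[-0.02,0,0.25,0,0,0,0],[-0.02,0,0.25,0,0,0,0],[-0.01,0,0.15,0,0,0,0],[0,0,0.05,0,0,0,0],[0,0,0,0,0,0,0]]';python3 g.py
```

```text
t: 28.75
ee_pos: [554.4, -114.7, 155.3]
orientation: [-3.134, -0.041, -0.179]
ft_force: [0.5, 0.1, -0.4]
width: 21.4
grasp_force: 30.0
t 28.75 pos [ 554.4 -114.7  155.3] yaw 1.51 zax [ 0.114  0.003 -0.993] w 21.4 F [ 0.5  0.1 -0.4] 29.99965399503708
```

```bash
python3 -m jog '[[0,0,0,0,0,0,0.3],[0,0,0,0,0,0,0.5],[0,0,0,0,0,0,0.8],[0,0,0,0,0,0,1],[0,0,0,0,0,0,1],[0,0,0,0,0,0,1],[0,0,-0.2,0,0,0,1],[0,0,-0.5,0,0,0,1],[0,0,-0.7,0,0,0,1],[0,0,-0.7,0,0,0,1],[0,0,-0.7,0,0,0,1],[0,0,-0.5,0,0,0,1],[-0.5,0,-0.3,0,0,0,1],[-0.8,0,0,0,0,0,1],[-0.8,0,0,0,0,0,1],[-0.8,0,0,0,0,0,1],[-0.4,0,0,0,0,0,1],[0,0,0,0,0,0,1],[0,0,0,0,0,0,1],[0,0,0,0,0,0,1]]';python3 g.py
python3 - <<'E'
from h import *
for n in("scene","top"):
    optics.get_image(n); d=optics.masks_of("stick",n)
    for x in d[:1]: print(n,x["conf"],x["extent"])
f=lambda p:proj("scene",p).round(1)
print("well-floor-seated top centre",f((551,-113,203)))
E
python3 tr.py
```

```text
t: 30.75
ee_pos: [408.5, -118.9, 284.3]
orientation: [-3.135, -0.042, -0.183]
ft_force: [1.0, 1.3, -0.2]
width: 87.7
grasp_force: 0.0
t 30.75 pos [ 408.5 -118.9  284.3] yaw 1.52 zax [ 0.116  0.003 -0.993] w 87.7 F [ 1.   1.3 -0.2] 0.0
scene 0.35 [286.4, 249.2, 42.5, 51.9]
top 0.53 [378.1, 248.3, 17.5, 24.7]
well-floor-seated top centre [283.5 204.4]
scene amber [([536.0, 216.0], 80), ([581.0, 230.0], 74), ([603.0, 208.0], 21)]
scene blue [([555.0, 136.0], 158)]
scene lug [([547.0, 216.0], 12), ([563.0, 261.0], 130), ([583.0, 98.0], 148), ([572.0, 209.0], 9), ([590.0, 219.0], 9), ([630.0, 173.0], 8)]
top amber [([621.0, 171.0], 16), ([580.0, 223.0], 9), ([534.0, 209.0], 14)]
top blue [([583.0, 135.0], 204)]
top lug [([615.0, 166.0], 64), ([605.0, 200.0], 65), ([574.0, 221.0], 65), ([581.0, 95.0], 149), ([561.0, 259.0], 136), ([530.0, 206.0], 56)]
```

Picture allowance used, so I'll verify the stick numerically by the pale-wood colour.

```bash
python3 - <<'E'
from h import *
for n in("scene","top"):
    for src in("start","now"):
        im=cv2.imread(f"pics/{n}0.png") if src=="start" else optics.get_image(n)[:,:,::-1].copy()
        H,S,V=cv2.split(cv2.cvtColor(im,cv2.COLOR_BGR2HSV)); u,v=map(int,proj(n,(550,-115,130)))
        m=((H>9)&(H<25)&(S>70)&(V>(120 if n=="scene" else 90))).astype(np.uint8); k=np.zeros_like(m); k[v-45:v+45,u-22:u+22]=1; m*=k
        nn,_,st,c=cv2.connectedComponentsWithStats(m); i=1+st[1:,4].argmax(); print(n,src,st[i],c[i].round(1))
E
```

```text
scene start [278 201  13  45 388] [284.8 219.5]
scene now [278 200  13  45 394] [285.2 218.5]
top start [372 232  17  20 186] [379.8 239. ]
top now [371 233  18  20 200] [379.9 240.4]
```

The stick stands as it did at the start, and the beads and bowl are at rest. Handing in.

```bash
python3 -c "
from workcell import ctrl
print(ctrl.close_job())"
```

```text
the job is handed in; nothing more can be done
None
```

I stirred the bowl for just over three turns and handed the job in; no verdict came back. Both halves hold both colours, the stick is back in its well and released, no beads were spilled, and the bowl ended about 20 mm from where it stood. Most of the stirring ran at 42–46 mm from the centre rather than the midway 32 mm, because closer in the stick slid past the beads.

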